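Swing the dial gauge aside and roll the chuck ring two turns loose

TASK

The injector on the measuring fixture has been measured and must be freed for lifting out later. With a fingertip, push the front bar of the dial-gauge arm round to its stop, clear of the injector, without touching the gauge itself or gripping the arm; then roll a fingertip round the knurled chuck ring, counter-clockwise seen from above, to loosen it exactly two full turns, so that its red mark comes back to the white line. Grasp and lift nothing: leave the injector standing in the open jaws and the other things where they are.

Things in the scene. Friction and masses are not known exactly. Their poses are not given: they have to be found in the camera images.
- fixture: Fixed fixture. Grey plate, x -85 to 85, y -85 to 165, 16 mm thick; origin on the bench on the chuck axis; z up, +x roughly away from the robot. Three-jaw chuck on the axis: back 100 mm across (z 16-34), knurled ring (z 35-59), steel face 91 mm across (to z 76), jaws within 46 mm of the axis (to z 97). Column 22 mm across, 226 mm high, at x 0, y 125, carries the gauge arm.
- chuck_axis (a point): On the chuck's vertical axis at mid-height of the knurled ring, 47 mm above the bench; axes as the fixture. The ring's rim is 112 mm across and 24 mm high (z 35 to 59), grippy, fixed sideways, open to a finger from outside; only the column with the arm hub, on the +y side, stops a hand from going right round it.
- index_line (a point): White line on the base plate, 20 mm long, radial, on the fixture's +x side, 68 mm from the chuck axis, 16 mm above the bench: the red mark stands over it at zero and at every full turn.
- ring_mark (a point): Red mark on top of the ring (and down its rim), 52 mm from the chuck axis, 59 mm above the bench; turns with the ring.
- chuck_ring (a joint): Turn of the knurled ring, rad: 0 = tight on the injector (start, cannot go tighter), grows counter-clockwise seen from above and counts on over several turns (6.283 a turn, end of the scroll at 22). Needs about 0.05 N m, stays where it is left. Each turn draws the three jaws 2.5 mm outwards.
- gauge_arm (a joint): Swing of the gauge arm about the column, rad: 0 = gauge over the injector (start), grows counter-clockwise seen from above, taking the gauge to the fixture's +x side; stop at 1.31. Needs about 0.2 N m, stays where it is left.
- push_point (a point): Where to push: on the near (-x at the start) face of the arm's front bar, 193 mm above the bench, 60 mm along the arm from the column axis. Axes turn with the arm: -y from column to gauge, +x is the push direction, square to the bar. The face lies 32 mm to the -x side of the column axis. Bar: aluminium, 6 mm thick, z 185 to 201, from 7 to 125 mm along the arm. Hub round the column: top at 208 mm.
- dial_gauge: Dial gauge with the rear bar of the arm, not to be touched; origin at bench level on the column axis, axes as push_point. The rear bar is parallel to the front bar, 6 mm behind it, same size. Round dial 58 mm across, 125 mm along the arm from the column axis, centre 193 mm and top 230 mm above the bench; plunger tip 2 mm over the injector.
- injector: Steel injector standing nozzle down in the chuck, 24 mm across (head 26), 112 mm long, its top 128 mm above the bench; origin at its foot on the chuck axis, 16 mm above the bench, z up. A green plug socket reaches 21 mm to its own +x side. Loose, stays upright in the 27 mm bore.
- cap_nut: Bystander: steel cap nut 23 mm across, 32 mm high, on the base plate's far right corner; origin under its centre.
- spacer: Bystander: brass ring 28 mm across, 12 mm high, on the base plate by the column; origin under its centre.
- injector_a: Bystander: steel injector lying on the bench right of the fixture, 160 mm long, 26 mm high, black plug; origin under its middle, x along it.
- injector_b: Bystander: like injector_a, with a blue plug.
- injector_c: Bystander: like injector_a, black plug.
- screwdriver: Bystander: green-handled screwdriver lying left of the fixture; origin under its middle.
- wrench: Bystander: steel wrench lying left of the fixture; origin under its middle.
- parts_dish: Bystander: aluminium dish 80 mm across, 35 mm high, left of the fixture; origin under its middle.
Things that resemble listed ones, but are neither listed nor needed, are in the scene too. Leave any pink look-alike of the injector alone.

How it is judged:
On the way, in this order (a step that is already met when the one before it is completed fails the run):
1. the gauge arm has been swung round to its stop, the ring still tight (value of joint gauge_arm above 1.15 rad and value of joint chuck_ring below 1 rad), for 0.1 s.
2. the ring has been turned two full turns (value of joint chuck_ring between 12.07 and 13.07 rad), for 0.1 s.
At the end, for the whole second after the job is handed in: The gauge arm stands at its stop (beyond 1.15 rad), the ring two full turns loose (12.57 rad, within 0.5 rad) and at rest, the injector upright in the chuck on its seat (all of step 2 and value of joint gauge_arm above 1.15 rad and velocity of joint chuck_ring between -0.1 and 0.1 rad/s and angle between injector's own z axis and vertical below 0.15 rad and distance between injector and fixture below 0.022 m and linear speed of injector below 0.02 m/s); the robot touches nothing.
It fails at once if the dial gauge or the arm's rear bar was touched (the arm gripped, or pushed by the gauge) (contact force between any of the fingers, the arm and dial_gauge above 1 N).
It fails at once if the injector was lifted or tipped (angle between injector's own z axis and vertical above 0.2 rad or distance between injector and fixture above 0.026 m).
It fails at once if a bystander was moved (distance of any of cap_nut, spacer, injector_a, injector_b, injector_c, screwdriver, wrench, parts_dish from where it was at the start of the episode above 0.03 m).
It also fails if it takes over 72 s, if anything falls off the work surface, if the arm or the gripper's body presses on something with over 40 N, if the wrist force passes 120 N, or if a joint passes its speed limit or range.

ROBOT

A 6-joint arm with a two-finger parallel gripper is mounted at the origin on the work surface. World frame = base frame: x ahead of the robot, y to its left, z up, the work surface at z = 0. Lengths are in m, angles in rad, forces in N, time in s.
With the tool pointing down it reaches from about 0.35 to 0.8 m from the base axis. Payload 7.3 kg.
Tool frame: the origin (TCP) lies between the finger pads; the fingertips stand 25 mm ahead of it and the grasp point (between the pads) lies 6 mm ahead of it (r.tip_extent is the distance from the TCP to the fingertips, in m); z points along the fingers, y is the line along which they close (so a half turn about z gives the same grasp; the last joint's range is limited). The gripper opens to 85 mm and grips with 20 to 120 N. Pads are 22 mm wide; open, the fingers measure 114 mm over their backs; the gripper's body (76 mm by 85 mm) begins 54 mm behind the grasp point. The pads swing forward as they close: fully open they stand 13 mm farther back than shut.
Start: joints at [-1.364, 0.342, 1.524, -0, 1.275, -0.146], TCP at [0.181, -0.493, 0.256] pointing down, gripper open.
Joint ranges: [-2.53, 2.53], [-0.77, 2.02], [0.04, 2.7], [-1, 4.14], [0.28, 2.66], [-3.11, 3.11]. Speed limits (rad/s): [2.57, 2.57, 3.14, 3.14, 3.14, 3.14].

INTERFACE

Orientations are given as a unit quaternion [x, y, z, w].
In Python, from workcell import r, command_gripper, optics gives the robot as it stands. The module is installed in compiled form; this text tells all that it offers. Calls block until the motion is done:
- r.reach(position, orientation): joint-space move of the TCP to a pose.
- r.move_straight(position, orientation=None, speed=0.15, max_force=None): straight line of the TCP; orientation=None keeps the orientation; speed is the mean speed in m/s. With max_force (N) it stops when the force on the tool has changed by that much, and returns True; else False.
- r.movej(angles): joint-space move.
- command_gripper(opening, force=None): finger opening in m; force is the grip in N (None keeps the last); returns when the fingers have stopped.
- r.hold(seconds).
- r.solve_ik(position, orientation): joint angles nearest the present ones, or None.
- r.read_state(): the state.
- optics.get_image(name): name is "scene" or "top" or "wrist"; returns (picture, depth): 384x512x3 uint8, red, green, blue; 384x512 float32, m along the optical axis (not along the pixel's ray), 0 where there is no reading.
- optics.camera_model(name): a dict with "K" (3x3 intrinsics, pixels), "k1" (the pictures are not rectified: a ray, as slopes to the right and down, at radius r is drawn at 1 + k1 r^2 times it, then the intrinsics apply), "R" (3x3) and "t" (3): a world point X has camera coordinates R X + t; the wrist camera has in their place "tool_from_camera" (4x4, takes a point from camera to tool coordinates, whose origin is the TCP and whose axes are the flange's). Camera axes: x right, y down, z forward; pixel columns grow to the right and rows downward; lengths in m; the calibration is good to about 2 mm. A picture is of the moment at which its call begins: read the wrist's pose just before it. camera_model takes no time and is no camera call.
A pose or a line that the arm cannot do raises r.PlanningError and nothing moves.
- r.finish_job(): hands the job in, once; it reports no verdict.
The state is a dict: "time_s": time; "joint_positions": joint angles; "dq": joint speeds; "tau": joint torques, N m; "eef_pos": TCP position; "eef_rot": TCP orientation; "contact_force": force on the tool from outside, world axes, zero at the start; "torque": the same for the moment, N m; "grip_width": finger opening in m.
Only numpy, scipy, OpenCV 4.12 (cv2) and the standard library are available. Lean on these libraries where they do the work, as an engineer would, in place of code of your own. Each camera call takes 0.05 s, during which the arm holds its last target. There are 200 camera calls.

## Working session

There is one attempt and no reset: what is moved stays moved. The work goes in short steps, each a Python script; the robot and the scene stay as the last script left them, time stands still between calls to the robot, and variables do not carry over. Pictures are saved under pics/ and viewed, on a budget of 10 in all, crops included, one or two more only if the job needs it, and the job is handed in when it is done.

```bash
mkdir -p pics; cat > h.py <<'E'
import numpy as np, cv2
from workcell import r, command_gripper, optics
def snap(n,f=None):
    p,d=optics.get_image(n)
    np.savez('pics/%s.npz'%(f or n),p=p,d=d)
    if f: cv2.imwrite('pics/%s.png'%f,p[:,:,::-1])
    return p,d
def ray(m,u,v):
    K=np.array(m['K']);k=m['k1'];x=(u-K[0,2])/K[0,0];y=(v-K[1,2])/K[1,1]
    rd=np.hypot(x,y);q=rd
    for _ in range(30): q=rd/(1+k*q*q)
    s=q/rd if rd>0 else 1
    return np.array([x*s,y*s,1.])
def plane(n,u,v,z):
    m=optics.camera_model(n);R=np.array(m['R']);t=np.array(m['t'])
    c=-R.T@t;d=R.T@ray(m,u,v);return c+d*(z-c[2])/d[2]
def dep(n,u,v,d):
    m=optics.camera_model(n);R=np.array(m['R']);t=np.array(m['t'])
    return R.T@(ray(m,u,v)*d-t)
def proj(n,X):
    m=optics.camera_model(n);c=np.array(m['R'])@X+np.array(m['t']);x,y=c[:2]/c[2];s=1+m['k1']*(x*x+y*y);K=np.array(m['K'])
    return K[0,0]*x*s+K[0,2],K[1,1]*y*s+K[1,2]
E
python3 - <<'E'
from h import *
a,_=snap('top','top0');b,_=snap('scene','scene0')
for n in('top','scene'):
    m=optics.camera_model(n);print(n,m['K'],m['k1'],-np.array(m['R']).T@m['t'])
print(r.read_state(), r.tip_extent)
E
```

```text
top [[425.28168217   0.         248.25505113]
 [  0.         425.28168217 192.50211176]
 [  0.           0.           1.        ]] -0.1575713880282277 [3.11763570e-01 8.00295096e-04 1.22894940e+00]
scene [[387.27777387   0.         257.49911121]
 [  0.         387.27777387 193.59474126]
 [  0.           0.           1.        ]] -0.0873617998080089 [ 1.25007202 -0.18373113  0.73338329]
{'time_s': 0.1, 'joint_positions': array([-1.36399833e+00,  3.42651681e-01,  1.52489418e+00,  1.17597753e-05,
        1.27542780e+00, -1.45994272e-01]), 'dq': array([-0.00094391, -0.00097445, -0.00257177,  0.00099915, -0.00030742,
        0.00010927]), 'tau': array([ 1.80642674e-03, -4.34449661e+01, -2.46490467e+01, -1.08880649e-04,
        4.66728903e-03, -1.35284903e-07]), 'eef_pos': array([ 0.18135839, -0.49234114,  0.25570569]), 'eef_rot': array([ 9.84482567e-01,  1.75481047e-01, -1.53678660e-05, -6.90354837e-04]), 'contact_force': array([ 0.19036012, -0.20484094, -0.03928597]), 'torque': array([-0.02868649, -0.0739776 , -0.03960879]), 'grip_width': 0.08562010954616293} 0.025
```

View pics/top0.png

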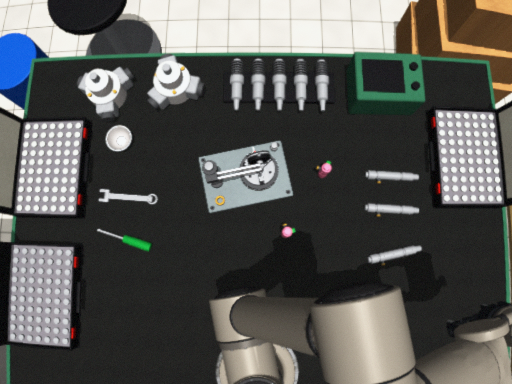

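View pics/scene0.png

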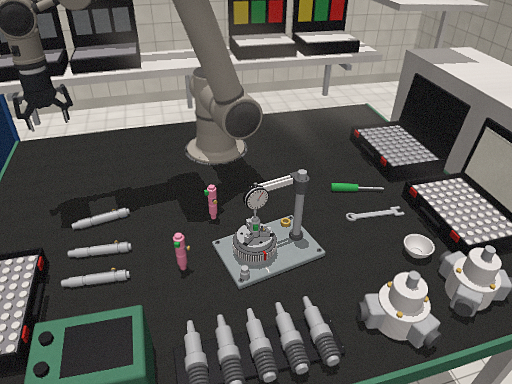

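The top view shows the plate with corners at about (199,157), (283,141), (293,193) and (208,212). The column hub is at (210,167), the gauge and chuck at about (260,170), the brass spacer at (220,200) and the cap nut at (274,146). Two things resemble the injector: pink look-alikes at (325,168) and (287,231). There are also the lying injectors at (392,175), (392,209) and (396,254). The one I want stands in the chuck under the dial, with a green socket, at about (255,225) in the scene view.

```bash
python3 - <<'E'
from h import *
z=np.load('pics/top0.npz');p,d=z['p'],z['d']
P=np.array([[dep('top',u,v,d[v,u]) for u in range(185,310)] for v in range(130,225)])
m=((P[:,:,2]>.008)&(P[:,:,2]<.024)).astype(np.uint8)
n,l,s,c=cv2.connectedComponentsWithStats(m);k=1+s[1:,4].argmax()
q=P[l==k];print(s[k],np.median(q[:,2]))
rc=cv2.minAreaRect((q[:,:2]).astype(np.float32)*1000);print(rc)
b=cv2.boxPoints(rc);print(b)
# column / hub / bar heights
H=P[:,:,2]
for lo,hi in((.215,.24),(.20,.213),(.17,.205)):
    q=P[(H>lo)&(H<hi)];print(lo,len(q),q.mean(0) if len(q) else 0, q.min(0),q.max(0))
# red mark pixels
for nm,f in(('top','top0'),('scene','scene0')):
    p=np.load(f'pics/{f}.npz')['p'].astype(int);R,G,B=p[...,0],p[...,1],p[...,2]
    v,u=np.where((R>110)&(G<R*.5)&(B<R*.5));
    s=(abs(u-260)<60)&(abs(v-(170 if nm=='top' else 245))<45)
    print(nm,list(zip(u[s],v[s])))
a=cv2.resize(np.load('pics/top0.npz')['p'][130:222,190:305],None,fx=4,fy=4,interpolation=cv2.INTER_CUBIC)
b=cv2.resize(np.load('pics/scene0.npz')['p'][165:290,205:330],None,fx=3,fy=3,interpolation=cv2.INTER_CUBIC)
o=np.zeros((375,840,3),np.uint8);o[:368,:460]=a;o[:,462:837]=b
cv2.imwrite('pics/crop1.png',cv2.resize(o,(798,356))[:,:,::-1])
E
```

```text
Traceback (most recent call last):
  File "h.py", line 18, in dep
    m=optics.camera_model(n);R=np.array(m['R']);t=np.array(m['t'])
ValueError: time passes only in moves, steps and waits
```

View pics/crop1.png

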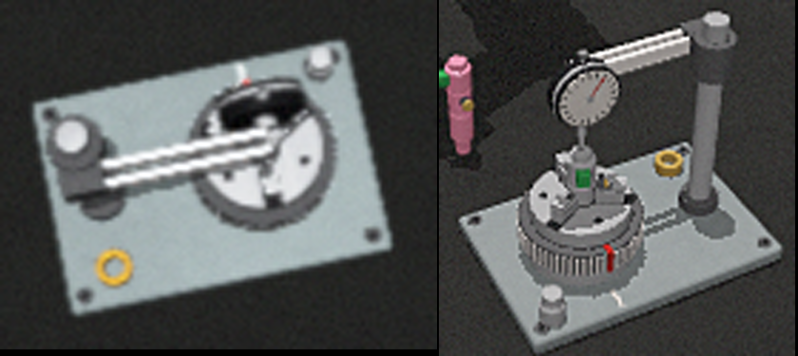

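The crop confirms the choice. The injector with the green socket stands in the chuck under the dial, the red mark (scene 264,252) sits over the white line, and the cap nut is at the far right corner. Next I'll check the frame and plan the motion.

```bash
cat >> h.py <<'E'
from scipy.spatial.transform import Rotation as Ro
YAW=np.radians(12.63);C=np.array([.5698,-.0019])
def F(x,y,z): # fixture m -> world
    c,s=np.cos(YAW),np.sin(YAW);return np.array([C[0]+c*x-s*y,C[1]+s*x+c*y,z])
def inv(X):
    c,s=np.cos(YAW),np.sin(YAW);a,b=X[0]-C[0],X[1]-C[1];return np.array([c*a+s*b,-s*a+c*b])
def Q(a): # tool down, tool x at angle a in fixture frame
    a=a+YAW;x=np.array([np.cos(a),np.sin(a),0]);z=np.array([0,0,-1.]);y=np.cross(z,x)
    return Ro.from_matrix(np.c_[x,y,z]).as_quat()
def arm(th,off,s=.06,z=.197): # tool centre, off from bar face
    x,y=-.032-off,-s;c,n=np.cos(th),np.sin(th)
    return F(c*x-n*y,.125+n*x+c*y,z)
def ring(a,rad,z): return F(rad*np.cos(a),rad*np.sin(a),z)
E
python3 - <<'E'
from h import *
print('mark',proj('scene',F(.052,0,.059)),'line',proj('scene',F(.068,0,.016)))
p=np.load('pics/scene0.npz')['p'].astype(int)
print('bright',[(x+255,y+255) for y,x in zip(*np.where(p[255:285,255:290].min(2)>190))])
z=np.load('pics/top0.npz')['d']
q=np.array([dep('top',u,v,z[v,u]) for u in range(262,285) for v in range(138,156)]);q=q[(q[:,2]>.04)&(q[:,2]<.06)]
f=np.array([inv(x) for x in q]);print('nut',f[f[:,1]<-.055].mean(0),np.median(f[f[:,1]<-.055],0))
j0=r.read_state()['joint_positions']
for flip in(0,np.pi):
  print('push',[np.round(r.solve_ik(arm(t,.011),Q(t+flip)),2).tolist() if r.solve_ik(arm(t,.011),Q(t+flip)) is not None else None for t in(0,.65,1.31)])
  print('ring',[(lambda s:None if s is None else np.round(s,2).tolist())(r.solve_ik(ring(np.radians(a),.067,.065),Q(np.radians(a)+flip))) for a in(146,180,220,255,290)])
E
```

```text
mark (np.float64(263.75942808118435), np.float64(252.98608011335665)) line (np.float64(266.41722484354136), np.float64(269.51956053313023))
bright [(np.int64(266), np.int64(268)), (np.int64(267), np.int64(269)), (np.int64(268), np.int64(269)), (np.int64(268), np.int64(270)), (np.int64(268), np.int64(271)), (np.int64(268), np.int64(272))]
nut [ 0.0638907  -0.06101414] [ 0.06337832 -0.06073457]
push [[-0.05, 0.38, 1.64, -0.0, 1.12, 1.3], [-0.05, 0.46, 1.51, -0.0, 1.17, 0.65], [-0.0, 0.54, 1.38, -0.0, 1.23, 0.04]]
ring [[-0.11, 0.55, 1.8, -0.0, 0.79, -1.3], [-0.18, 0.55, 1.81, -0.0, 0.78, -1.98], [-0.25, 0.58, 1.73, -0.0, 0.83, -2.74], [-0.25, 0.64, 1.62, -0.0, 0.89, 2.93], [-0.22, 0.69, 1.5, -0.0, 0.95, 2.35]]
push [[-0.05, 0.38, 1.64, -0.0, 1.12, -1.84], [-0.05, 0.46, 1.51, -0.0, 1.17, -2.49], [-0.0, 0.54, 1.38, -0.0, 1.23, -3.1]]
ring [[-0.11, 0.55, 1.8, -0.0, 0.79, 1.84], [-0.18, 0.55, 1.81, -0.0, 0.78, 1.17], [-0.25, 0.58, 1.73, -0.0, 0.83, 0.4], [-0.25, 0.64, 1.62, -0.0, 0.89, -0.21], [-0.22, 0.69, 1.5, -0.0, 0.95, -0.79]]
```

```bash
python3 - <<'E'
from h import *
command_gripper(0.0,40); print(r.tip_extent,r.read_state()['grip_width'])
a=arm(0,.035);a[2]=.33
r.reach(a,Q(0)); r.move_straight(arm(0,.035),Q(0),.2)
f0=r.read_state()['contact_force']
print('touch',r.move_straight(arm(0,.005),Q(0),.03,max_force=2.5))
s=r.read_state();print(s['time_s'],inv(s['eef_pos']),s['contact_force']-f0)
snap('scene','scene1')
E
```

```text
0.025 -0.0002565438635974087
touch True
4.6667 [-0.04367122  0.06495767] [0.77339552 0.96252377 0.81365783]
```

View pics/scene1.png

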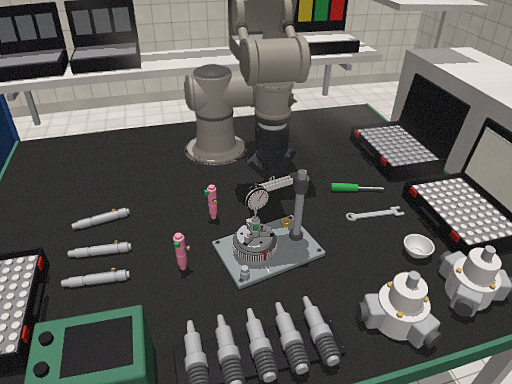

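The fingers are behind the front bar, next to the arm between the column (300,200) and the dial (257,197). Contact came at an 11.7 mm offset, as expected. Now the swing.

```bash
python3 - <<'E'
from h import *
f0=r.read_state()['contact_force']
for t in np.linspace(.2,1.3,7):
    hit=r.move_straight(arm(t,.0112),Q(t),.06,max_force=15)
    s=r.read_state();print(round(t,2),hit,round(s['time_s'],2),np.round(s['contact_force']-f0,1))
    if hit: break
r.move_straight(arm(t,.05),None,.15)
a=arm(t,.05);a[2]=.30;r.move_straight(a,None,.25)
# over to the ring start
R0=np.radians(146);p=ring(R0,.095,.20);r.reach(p,Q(R0+np.pi))
snap('top','top2');print(r.read_state()['time_s'])
a=np.load('pics/top2.npz')['p'][110:230,170:330];cv2.imwrite('pics/top2c.png',cv2.resize(a,None,fx=4,fy=4,interpolation=2)[:,:,::-1])
E
```

```text
0.2 False 5.13 [ 1.4 -1.3 -0.7]
0.38 False 5.51 [ 0.7 -0.2  0.3]
0.57 False 5.88 [ 0.2 -0.5  0.1]
0.75 False 6.26 [-0.3 -1.   0. ]
0.93 False 6.63 [ 0.1 -1.5 -0.3]
1.12 False 7.01 [ 0.3 -0.6  0.4]
1.3 False 7.38 [-0.3 -2.1  0. ]
10.0417
```

View pics/top2c.png

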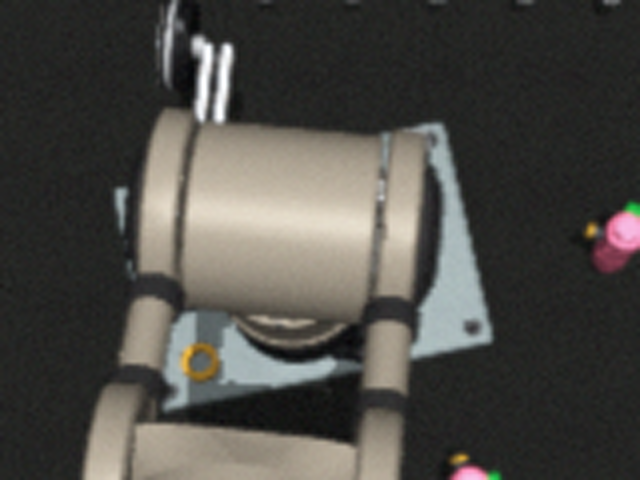

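The gauge arm now points up the picture, clear of the chuck (bars at crop (205-225,50-120)). The wrist link hangs over the column, so I'll check its height clearance before lowering.

```bash
python3 - <<'E'
from h import *
d=np.load('pics/top2.npz')['d'];s=r.read_state();print(s['eef_pos'],inv(s['eef_pos']))
def at(cx,cy):
    u,v=170+cx//4,110+cy//4;return np.round(dep('top',u,v,d[v,u]),3)
for c in((270,120),(270,160),(270,210),(270,260),(270,300),(155,210),(410,210),(150,150),(150,290),(425,210),(435,210),(290,335),(300,350)):print(c,at(*c),np.round(inv(at(*c)),3))
for c in((203,60),(203,110),(226,60),(226,110)):print('bar',c,np.round(inv(plane('top',170+c[0]/4,110+c[1]/4,.201)),3))
E
```

```text
[0.48155664 0.03272465 0.19993009] [-0.07853726  0.0530816 ]
(270, 120) [0.672 0.063 0.002] [0.114 0.041]
(270, 160) [0.501 0.036 0.526] [-0.059  0.052]
(270, 210) [0.479 0.036 0.53 ] [-0.08   0.057]
(270, 260) [0.458 0.036 0.521] [-0.101  0.061]
(270, 300) [0.444 0.036 0.503] [-0.114  0.064]
(155, 210) [0.477 0.084 0.535] [-0.072  0.104]
(410, 210) [ 0.478 -0.023  0.533] [-0.094 -0.001]
(150, 150) [0.505 0.087 0.529] [-0.044  0.101]
(150, 290) [0.445 0.086 0.522] [-0.103  0.113]
(425, 210) [ 0.48  -0.03   0.525] [-0.094 -0.008]
(435, 210) [ 0.482 -0.034  0.518] [-0.093 -0.012]
(290, 335) [0.445 0.031 0.409] [-0.115  0.059]
(300, 350) [0.444 0.026 0.366] [-0.117  0.055]
bar (203, 60) [0.103 0.076]
bar (203, 110) [0.07  0.083]
bar (226, 60) [0.099 0.062]
bar (226, 110) [0.067 0.069]
```

```bash
cat >> h.py <<'E'
def go(a,rad,z=.065,v=.1,**k): return r.move_straight(ring(np.radians(a),rad,z),Q(np.radians(a)+np.pi),v,**k)
def frad(a,f): # outward force
    return float(f[:2]@(F(np.cos(np.radians(a)),np.sin(np.radians(a)),0)[:2]-C))
E
python3 - <<'E'
from h import *
go(146,.095,v=.25)
res=[]
for a in(146,215,284):
    go(a,.073); f0=r.read_state()['contact_force']
    h=go(a,.062,v=.015,max_force=4)
    r.hold(.05);s=r.read_state();x=inv(s['eef_pos']);res.append(x)
    print(a,h,np.round(x*1000,2),np.hypot(*x)*1000,frad(a,s['contact_force']-f0),s['time_s'])
    go(a,.075)
    if a<284: go((a+35),.075)
go(284-36,.08)
p=np.array(res);u=np.array([[np.cos(np.radians(a)),np.sin(np.radians(a))] for a in(146,215,284)])
A=np.c_[u,np.ones(3)];b=(p*u).sum(1);print('dx,dy,R mm',np.linalg.solve(A,b)*1000)
E
```

```text
146 True [-58.05  39.01] 69.93834361872327 -1.184649440107198 11.5667
215 True [-54.73 -37.65] 66.43143143935444 -0.7423838731633989 13.8833
284 True [ 15.36 -62.03] 63.90161603905721 1.4098241055247906 16.2917
dx,dy,R mm [-1.2278885   3.08710442 67.19399031]
```

The three touches agree: the contact radius is 67.2 mm (56 + 11.2), and the chuck centre is (-1.2, +3.1) mm from my estimate. First stroke, with forces monitored.

```bash
cat >> h.py <<'E'
C=F(-.0012,.0031,0)[:2]
def back(a0,a1,rad=.080):
    n=int(np.ceil(abs(a1-a0)/37))
    for a in np.linspace(a0,a1,n+1)[1:]: go(a,rad)
def stroke(a0,a1,rad,n=None,v=.08):
    go(a0,.070); f0=r.read_state()['contact_force']; go(a0,rad,v=.03); out=[]
    for a in np.linspace(a0,a1,n or int(np.ceil(abs(a1-a0)/12))+1)[1:]:
        if go(a,rad,v=v,max_force=45): print('STOP at',a); break
        out.append(round(frad(a,r.read_state()['contact_force']-f0),1))
    go(a,.074); print('stroke',a0,a,out,'t',round(r.read_state()['time_s'],2))
E
python3 - <<'E'
from h import *
back(248,146)
stroke(146,290,.0662)
snap('scene','scene3');snap('top','top3')
E
```

```text
stroke 146 290.0 [3.8, 4.2, 5.4, 6.3, 8.6, 7.3, 8.2, 6.1, 5.5, 6.4, 5.7, 6.2] t 24.63
```

```bash
cat >> h.py <<'E'
def mark(fn):
    p=np.load(f'pics/{fn}.npz')['p'].astype(int);R,G,B=p[...,0],p[...,1],p[...,2]
    cx,cy=proj('scene',F(0,0,.047));v,u=np.where((R>110)&(G<R*.5)&(B<R*.5));s=(abs(u-cx)<35)&(abs(v-cy)<30);u,v=u[s],v[s]
    if not len(u): return None
    # rim: red mean compared with the projected rim at z .047
    A=np.arange(-180,180,.5);P=np.array([proj('scene',F(.0555*np.cos(np.radians(a)),.0555*np.sin(np.radians(a)),.050)) for a in A])
    e=np.hypot(P[:,0]-u.mean(),P[:,1]-v.mean());return A[e.argmin()],e.min(),len(u),u.mean(),v.mean()
E
python3 - <<'E'
from h import *
back(290,146)
stroke(146,290,.0660)
snap('scene','scene4')
for f in('scene0','scene3','scene4'): print(f,mark(f))
a=np.load('pics/scene4.npz')['p'][165:290,205:330];cv2.imwrite('pics/s4c.png',cv2.resize(a,None,fx=4,fy=4,interpolation=2)[:,:,::-1])
E
```

```text
stroke 146 290.0 [3.5, 3.8, 5.8, 6.8, 7.0, 9.1, 8.9, 7.7, 7.0, 7.2, 7.9, 7.6] t 32.92
scene0 (np.float64(-1.0), np.float64(1.3482384943417693), 15, np.float64(264.4), np.float64(254.66666666666666))
scene3 None
scene4 None
```

View pics/s4c.png

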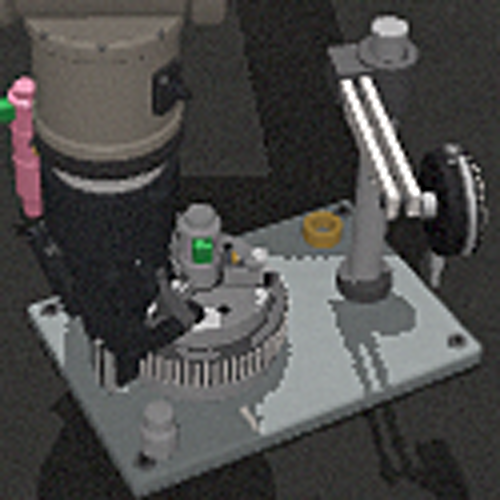

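The view shows the gauge arm swung clear, the injector upright and the nut in place. The mark is hidden by the fingers at about 288°, where it should be. I'll carry on and photograph it after backing away.

```bash
python3 - <<'E'
from h import *
back(290,253);snap('scene','scene5');print(mark('scene5'))
back(253,146)
stroke(146,290,.0660,v=.12)
back(290,218);snap('scene','scene6');print(mark('scene6'))
a=np.r_[np.load('pics/scene5.npz')['p'][215:285,215:300],np.load('pics/scene6.npz')['p'][215:285,215:300]];cv2.imwrite('pics/s56.png',cv2.resize(a,None,fx=4,fy=4,interpolation=2)[:,:,::-1])
E
```

```text
(np.float64(-74.5), np.float64(1.2410910735509653), 14, np.float64(238.92857142857142), np.float64(251.21428571428572))
stroke 146 290.0 [6.1, 6.1, 7.5, 8.1, 8.8, 9.2, 9.4, 7.6, 6.1, 6.8, 4.3, 5.0] t 41.22
(np.float64(85.0), np.float64(0.42341682704230416), 7, np.float64(274.42857142857144), np.float64(236.14285714285714))
```

View pics/s56.png

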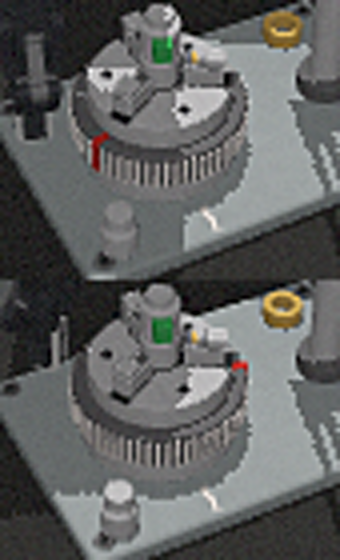

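The pictures show the mark at -74.5° after two strokes (expected -72°), so there is almost no slip. After three strokes it is at the back right with only its top visible, so I'll evaluate that against the top radius and continue with strokes 4 and 5.

```bash
python3 - <<'E'
from h import *
print([(a,np.round(proj('scene',F(.052*np.cos(np.radians(a)),.052*np.sin(np.radians(a)),.059)),1)) for a in(65,72,79,85)])
back(218,146)
stroke(146,290,.0660,v=.12)
back(290,146)
stroke(146,290,.0660,v=.12)
go(290,.09);go(290,.09,.20,v=.25)
back_=ring(np.radians(250),.12,.25);r.move_straight(back_,None,.25)
snap('scene','scene7');snap('top','top7');print(mark('scene7'),r.read_state()['time_s'])
a=cv2.resize(np.load('pics/scene7.npz')['p'][165:290,205:330],None,fx=3,fy=3,interpolation=2);b=cv2.resize(np.load('pics/top7.npz')['p'][120:220,180:310],None,fx=3,fy=3,interpolation=2)
o=np.zeros((375,775,3),np.uint8);o[:,:375]=a;o[:300,380:770]=b;cv2.imwrite('pics/s7.png',o[:,:,::-1])
E
```

```text
[(65, array([275.5, 238.5])), (72, array([275.1, 236.8])), (79, array([274.5, 235.1])), (85, array([273.7, 233.7]))]
stroke 146 290.0 [5.2, 6.4, 6.9, 7.9, 8.5, 8.7, 7.9, 6.7, 7.6, 6.4, 5.8, 6.7] t 49.45
stroke 146 290.0 [4.3, 5.1, 6.4, 7.4, 8.3, 8.8, 9.1, 7.8, 7.9, 8.7, 6.9, 8.4] t 57.63
(np.float64(3.5), np.float64(1.3500805997579668), 17, np.float64(265.94117647058823), np.float64(254.05882352941177)) 59.25
```

View pics/s7.png

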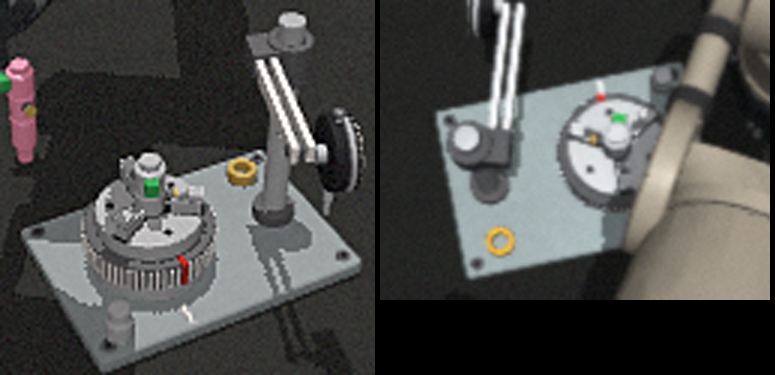

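The red mark is back at the white line, reading 3.5° against -1.0° at the start, so about +4.5° (0.08 rad) over two turns. The injector is upright, the gauge arm is at its stop, the bystanders in view haven't moved, and the robot is clear at 59 s. Handing in.

```bash
python3 -c "
from h import *
r.finish_job();print(r.read_state()['time_s'])"
```

```text
the job is handed in; nothing more can be done
the job is handed in; nothing more can be done
```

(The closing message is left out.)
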